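# Close the rosette glue press, pin it and hold it shut

### The job

The rosette in the blue clamshell press has fresh glue on it: gently swing the press's grey lid down over it, then take the red-handled pin from its wooden stand and push it through the hole in the lid into the hole in the base, right down until its collar presses the springy lid fully shut. Press softly, with no more than 30 N on the press at any time, do not slam the lid, and leave the rosette in its nest and the spool, tape roll and finished rosette where they are. Finish while still holding the pin and pressing it down, with the lid fully shut: do not let go.

Things in the scene. Friction and masses are not known exactly. Their poses are not given: they have to be found in the camera images.
- press: Blue base of the clamshell press, fixed to the bench: 140 (x) x 180 (y) x 34 mm high, on a thin dark foot plate. Origin: centre of its underside, z up. The grey lid is hinged along its +y edge. The nest for the rosette, 86 x 86 mm with its floor 12 mm above the underside, is centred at y = +12 mm. Both pin holes lie at x = 0, y = -68 mm.
- base_hole (a point): Centre of the mouth of the round vertical hole in the base's top, 34 mm above its underside; the hole is 13 mm in diameter, goes right through and is framed in yellow.
- hinge_mid (a point): Middle of the hinge axis, which runs along the press's x: at y = +85, z = 36 mm in the press's frame. The lid is 140 mm wide and 8 mm thick, reaches from 2.5 to 174.5 mm from this axis, and its underside lies in the plane of the axis. A steel spring housing (44 mm across, 20 mm high) stands on its outer face 73 mm from the axis.
- lid_hole (a point): Centre, on the lid's outer face, of the hole for the pin (14 mm), 153 mm from the hinge axis; z: that face's outward normal. Shut, it is straight above base_hole, 44 mm above the press's underside. A yellow cushion, 30 x 30 x 8 mm with the hole through it, stands on the face here; the pin's collar bears on it. It is sprung along z: rigid up to 5 N, then it sinks 1 mm per 2 N, by up to 7 mm.
- lid (a joint): Opening angle of the grey lid (rad): 0 fully shut (horizontal, a hard stop), growing as its free -y edge swings up; starts at 1.15 to 1.45. The stiff hinge (0.22 N m) keeps the lid (0.2 kg) where it is left, but below about 0.12 rad a sprung pad under it meets the rosette: let go, it rises to about 0.06 rad; about 6 N at the lid's hole keeps it fully shut.
- pin: Pin upright in the stand, about 60 g. Origin: centre of its foot, z up along it. Steel shank 10 mm in diameter, 40 mm long, tapered foot; then a collar 26 mm across (40 to 44 mm above the foot), then a red cylindrical grip 20 mm in diameter (44 to 86 mm). In the stand the collar rests on the stand's top. Fully home, its foot is about 12 mm (or less, cushion sunk) above the press's underside.
- pin_tip (a point): Centre of the pin's foot (same point as the pin's origin).
- stand: Light wooden block, 56 x 56 x 46 mm high, fixed, with a 13 mm vertical hole through its middle that holds the pin. Origin: centre of its underside.
- badge: Red and yellow rosette lying in the nest of the press: 78 mm across, 18 mm high, about 30 g. Origin: centre of its underside.
- finished: Finished green and orange rosette lying on the bench, 78 mm across, 18 mm high; not to be disturbed. Origin: centre of its underside.
- spool: Blue ribbon spool standing on the bench, 52 mm across, 40 mm high; not to be disturbed. Origin: centre of its underside.
- tape: Orange roll of tape lying on the bench, 84 mm across, 24 mm high; not to be disturbed. Origin: centre of its underside.
Not all that is in view belongs to the job. What is meant by the pin is not green, and is the smaller of those in its own colour. What is meant by the badge is not white, and is the larger of those in its own colour.

How it is judged:
By the outcome, as a careful person would: the job done as asked, in the order asked, and still so for the second after the job is handed in, while the arm keeps its last pose, push and grip.
It also fails if it takes over 59 s, if anything falls off the work surface, if the arm or the gripper's body presses on something with over 40 N, if the wrist force passes 120 N, or if a joint passes its speed limit or range.

### The arm

A 6-joint arm with a two-finger parallel gripper is mounted at the origin on the work surface. World frame = base frame: x ahead of the robot, y to its left, z up, the work surface at z = 0. Lengths are in mm, angles in rad, forces in N, time in s.
With the tool pointing down it reaches from about 350 to 775 mm from the base axis. Payload 7.3 kg.
Tool frame: the origin (TCP) lies at the very end of the fingers, on their centre line; the grasp point (between the pads) lies grip_point_offset behind it (grip_point_offset is the distance from the TCP to the grasp point, in mm); x points along the fingers, z is the direction in which the jaws open and shut, and the axes are right-handed (so a half turn about x gives the same grasp; the last joint's range is limited). The gripper opens to 92 mm and grips with 3 to 60 N. Pads are 19 mm wide; open, the fingers measure 130 mm over their backs; the gripper's body (75 mm by 190 mm) begins 47 mm behind the grasp point.
Start: joints at [-0.146, 0.342, 1.524, -0, 1.275, -0.146], TCP at [525.019, 0.019, 226.741] pointing down, gripper open.
Joint ranges: [-2.53, 2.53], [-0.77, 2.02], [0.04, 2.7], [-1, 4.14], [0.28, 2.66], [-3.11, 3.11]. Speed limits (rad/s): [2.57, 2.57, 3.14, 3.14, 3.14, 3.14].

### API

Orientations are given as [roll, pitch, yaw] about the fixed x, y, z axes, in that order (R = Rz(yaw) Ry(pitch) Rx(roll)).
In Python, from plant import * gives the robot as it stands.
- The arm moves only by the tool send_rows, never from a script. Its argument "series" is text: rows parted by semicolons, each of 5 numbers parted by spaces: the gripper's target within -1 to 1 (fully open at 1, half-way at 0, shut at -1), then the shift along the tool's x, y, z in units of 30 mm (1.0 is 30 mm), then the turn about the tool's x in units of 5 degrees (1.0 is 5 degrees). A call has 1 to 8 rows; each row is the pose to reach, as a shift and turn from the pose commanded when the call began, along the tool's axes at that moment; what a row does not reach only later rows make up. A row lasts 1/8 s, in which the tool goes at most 62.5 mm and 10.7 degrees, less where a joint would pass 70% of its speed; a pose out of reach is approached as far as the arm can. A call with a gripper value outside its range is refused whole. The fingers move at their own pace and stop on an object; the grip force is fixed at half the most. Time passes only in rows, so rows that repeat a pose let the fingers close. It gives the time, the measured TCP pose, the force and the opening at its end, in the units of the state.
- get_obs(): the state, without advancing time (a new reading comes with each control period).
- capture(name): name is "scene" or "side" or "wrist"; returns a dict with "pixels" (400x640x3 uint8, red, green, blue), "mtx" (3x3 intrinsics, pixels), "R" (3x3) and "t" (3): a world point X has camera coordinates R X + t. Camera axes: x right, y down, z forward; pixel columns grow to the right and rows downward; lengths in mm; the calibration is good to about 2 mm. A picture is of the moment at which its call begins. There is no depth.
- close_job(): hands the job in, once; it reports no verdict.
Trained networks look in a picture, given as the dict that the camera call returned (one of the last four; its "shot" number tells which), for a name from the list of things; names that differ only in an ending like _2 or _b are one class to them, and where a whole thing is asked for, a point or a joint stands for the part that bears it (a point fixed in the world has none). Each returns a list of dicts, best first, with "score" (0 to 1); they miss things now and then, are a little off and sometimes report something else, mostly with a low value. They report only what shows in the picture. A call takes as long as a camera call. They do not tell look-alikes from the thing itself.
- cut_out(picture, thing): "pixels" (400x640 bool, what is visible of it).
- place_of(picture, thing): "point" ([x, y, z] in mm, in world coordinates, good to about 4 mm: a listed point, or the origin of a listed thing).
The state is a dict: "time": time; "joint_positions": joint angles; "dq": joint speeds; "tau": joint torques, N m; "tool_pos": TCP position; "tcp_rot": TCP orientation; "contact_force": force on the tool from outside, world axes, zero at the start; "moment": the same for the moment, N m; "grip_width": finger opening in mm.
Only numpy, scipy, OpenCV 4.12 (cv2) and the standard library are available. Lean on these libraries where they do the work, as an engineer would, in place of code of your own. Each camera call takes 0.05 s, during which the arm holds its last target.

## Working session

There is one attempt and no reset: what is moved stays moved. The work goes in short steps, Python scripts to look and compute and a tool call to move; the robot and the scene stay as the last step left them, time stands still between calls to the robot, and variables do not carry over. Pictures are saved under pics/ and viewed, and the job is handed in when it is done.

Besides the shell and the picture viewer there is one more tool, called after "Call:" by a JSON object that holds its "method" and its "body", one argument or row to a line. send_rows: Moves the arm, as the interface text tells. Its arguments: {"type":"object","properties":{"series":{"type":"string"}},"required":["series"]}

```bash
ls; mkdir -p pics
python3 - <<'E'
from plant import *
import cv2
o=get_obs(); print(o)
for n in ("scene","side","wrist"):
    c=capture(n); cv2.imwrite(f"pics/a_{n}.png",c["pixels"][:,:,::-1]); print(n,c["mtx"].tolist(),c["R"].tolist(),c["t"].tolist())
    if n!="wrist":
        for th in ("press","base_hole","hinge_mid","lid_hole","pin","pin_tip","stand","badge","finished","spool","tape"):
            try: print(th,[([round(float(v)) for v in r["point"]],round(r["score"],2)) for r in place_of(c,th)])
            except Exception as e: print(th,e)
E
```

```text
pics
{'time': 0.0, 'joint_positions': array([-1.45995664e-01,  3.42732115e-01,  1.52505363e+00, -2.85877221e-06,
        1.27540072e+00, -1.46014747e-01]), 'dq': array([ 6.44911839e-04, -1.08510850e-03,  1.19711151e-03, -5.18617215e-05,
        1.45823074e-03, -6.22195816e-04]), 'tau': array([ 7.61924657e-04, -4.31245601e+01, -2.44219762e+01,  7.17750052e-02,
        5.59406646e-02, -1.04314388e-04]), 'tool_pos': array([5.24574529e+02, 8.62176163e-02, 2.26027320e+02]), 'tcp_rot': array([2.99729305, 1.56920251, 2.99731297]), 'contact_force': array([ 0.45631362, -0.65497896,  0.17428167]), 'moment': array([-0.00688579,  0.05508644, -0.0164628 ]), 'grip_width': 91.74414764622794}
scene [[440.3176036483596, 0.0, 313.70483040276105], [0.0, 440.3176036483596, 196.35028131996546], [0.0, 0.0, 1.0]] [[-0.010317308030118842, 0.9998701283198392, -0.012380615844106452], [0.695374464038901, -0.0017231053714488519, -0.71864552156852], [-0.7185735229728567, -0.016023651317554805, -0.6952663767800301]] [-23.209860924464433, -340.21074504389134, 1453.125223273766]
press [([522, 31, 0], 0.96), ([481, 
[... 1096 characters left out ...]
18, -1], 0.69), ([480, -235, 6], 0.55), ([630, -283, 0], 0.51)]
pin_tip [([467, -314, 1], 0.77), ([478, -148, 0], 0.76), ([482, -231, 3], 0.49)]
stand [([482, -235, 4], 0.98)]
badge [([742, 13, -3], 0.83), ([526, 45, 14], 0.82), ([494, 226, 4], 0.44)]
finished [([388, 315, 0], 0.57)]
spool [([630, -280, 3], 0.69)]
tape []
wrist [[292.5773667636827, 0.0, 320.2529632698914], [0.0, 292.5773667636827, 206.1279883965583], [0.0, 0.0, 1.0]] [[0.9999991892516129, 0.0006043442356404475, -0.0011208319070932435], [0.000863221890746835, -0.9688151114548516, 0.24778324129103843], [-0.0009361325154301467, -0.247784007927813, -0.9688148476727355]] [-524.838149644584, -30.867701271162645, 389.6395072189914]
```

View pics/a_scene.png

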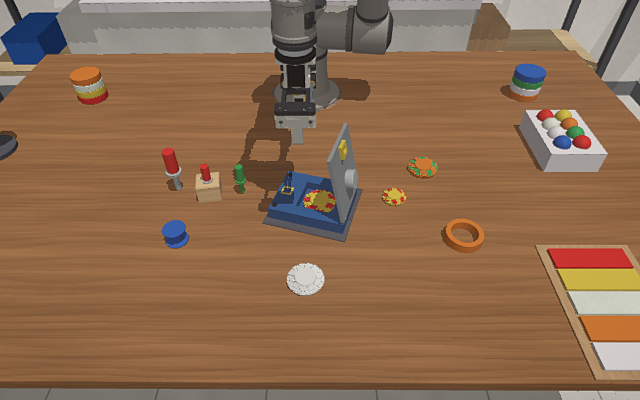

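View pics/a_side.png

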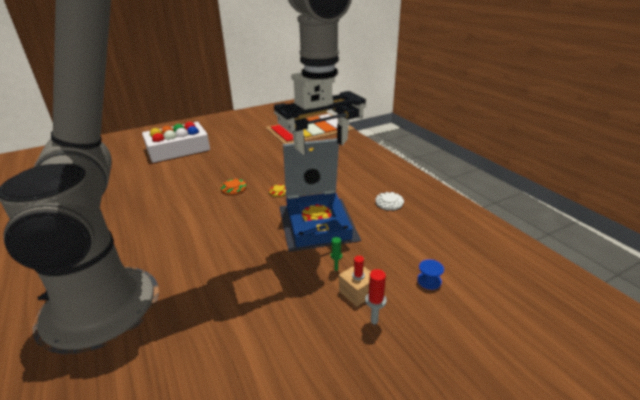

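View pics/a_wrist.png

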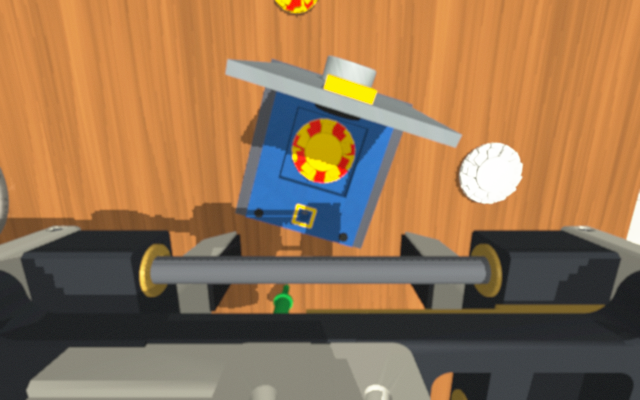

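Candidates for the pin in the scene view: the large red one at (172,165), the small red one in the wooden stand at (206,175), and the green one at (240,178). The pin I want is the small red one in the stand. For the badge: red/yellow in the press nest at (320,200), a smaller red/yellow one at (393,196), and the white one at (305,278). The badge I want is the one in the nest. I'll check this in a crop and refine the geometry.

```bash
cat > h.py <<'E'
from plant import *
import numpy as np, cv2
from scipy.spatial.transform import Rotation as Ro
def axes():
    o=get_obs(); return o, Ro.from_euler('xyz',o["tcp_rot"]).as_matrix()
def ray(c,uv):
    d=np.linalg.inv(c["mtx"])@np.array([uv[0],uv[1],1.]); R=np.array(c["R"]); return -R.T@np.array(c["t"]), R.T@d
def onz(c,uv,z):
    p,d=ray(c,uv); return p+d*(z-p[2])/d[2]
def proj(c,X):
    q=np.array(c["R"])@np.asarray(X,float)+np.array(c["t"]); q=np.array(c["mtx"])@q; return q[:2]/q[2]
def P(v,n=1): return np.round(np.asarray(v,float),n).tolist()
E
python3 - <<'E'
from h import *
o,R=axes(); print(o["time"]); print("tool x,y,z cols\n",R.round(3))
try: print(grip_point_offset)
except Exception as e: print(e)
import plant; print([n for n in dir(plant) if n[0]!='_'])
c=capture("wrist")
print("hole wrist",onz(c,(304,215.5),34))
im=c["pixels"]; hsv=cv2.cvtColor(im,cv2.COLOR_RGB2HSV)
s=capture("scene"); cv2.imwrite("pics/b_crop.png",cv2.resize(s["pixels"][110:260,140:420,::-1],None,fx=2.8,fy=2.8,interpolation=cv2.INTER_CUBIC))
# base-edge model overlay
def W(ctr,yaw,p): 
    ca,sa=np.cos(yaw),np.sin(yaw); return [ctr[0]+ca*p[0]-sa*p[1],ctr[1]+sa*p[0]+ca*p[1],p[2]]
v=im.copy(); v=cv2.resize(v,None,fx=2,fy=2)
for p in [(-70,-90,34),(70,-90,34),(0,-68,34),(70,90,34),(-70,90,34),(-43,-31,34),(43,-31,34),(43,55,34),(-43,55,34)]:
    u=proj(c,W((524,30),-.305,p))*2; cv2.circle(v,tuple(int(a) for a in u),3,(0,255,0),-1)
for th in (1.25,1.35,1.45):
    for x in (-70,70):
        u=proj(c,W((524,30),-.305,(x,85-174.5*np.cos(th)+8*np.sin(th),36+174.5*np.sin(th)+8*np.cos(th))))*2; print(th,x,u/2)
        cv2.circle(v,tuple(int(a) for a in u),3,(255,0,255),-1)
cv2.imwrite("pics/b_wrist.png",v[:540,340:1040,::-1])
E
```

```text
1.25
tool x,y,z cols
 [[ 0.  0.  1.]
 [-0.  1. -0.]
 [-1. -0.  0.]]
18.8
['Unreachable', 'capture', 'close_job', 'cut_out', 'get_obs', 'grip_point_offset', 'place_of']
hole wrist [504.63004756 -34.77882708  34.        ]
1.25 -70 [222.96603476  95.87741428]
1.25 70 [445.2777611 168.4852508]
1.35 -70 [227.51843346  63.93602138]
1.35 70 [459.61777951 141.73595998]
1.45 -70 [233.60268382  29.25155998]
1.45 70 [473.99495019 112.1053365 ]
```

View pics/b_crop.png

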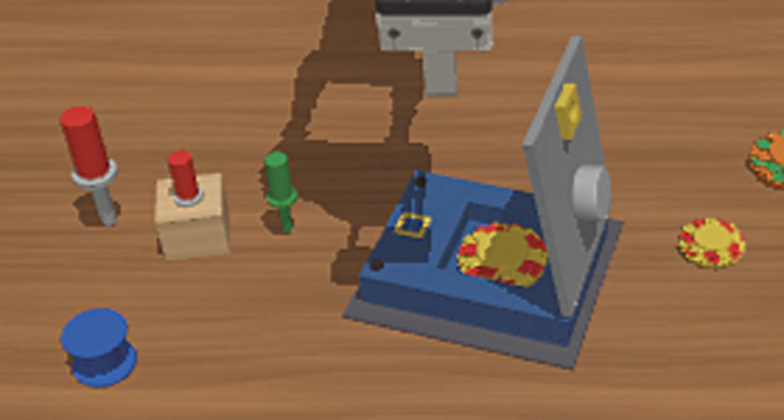

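View pics/b_wrist.png

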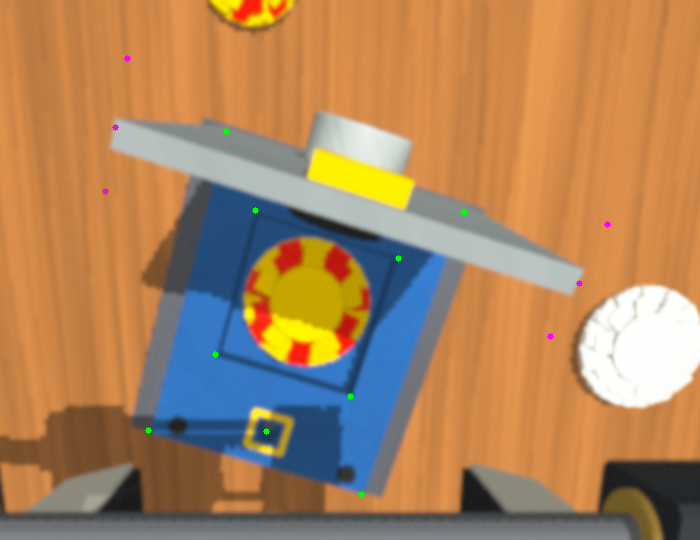

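The crop confirms it: the small red pin sits in the wooden stand at crop (183,178), and the larger red/yellow rosette is in the nest at (503,253). The lid angle comes out at about 1.35 rad and the press yaw at about -0.295. The first move raises the tool, shuts the gripper and aligns the jaws with the press.

Call:
{"method": "send_rows", "body": {
  "series": "-1 -1 0 0 1.7; -1 -1 0 0 3.4; -1 -1 0 0 3.4; -1 -1 0 0 3.4"
}}

```text
time: 1.85
tool_pos: [524.8, 0.1, 256.4]
tcp_rot: [-2.99, 1.57, 3.0]
contact_force: [0.8, 0.4, 0.1]
grip_width: 56.3
```

Call:
{"method": "send_rows", "body": {
  "series": "-1 0 1.4 -0.6 0; -1 0 2.8 -1.2 0; -1 0 4.1 -1.8 0; -1 0 4.1 -1.8 0; -1 1.1 4.1 -1.8 0; -1 2.2 4.1 -1.8 0; -1 2.2 4.1 -1.8 0"
}}

```text
time: 2.72
tool_pos: [507.9, 132.4, 188.5]
tcp_rot: [-2.677, 1.565, -2.974]
contact_force: [-0.1, 0.1, 0.6]
grip_width: 0.7
```

```bash
cat >> h.py <<'E'
YAW=-.295; CTR=np.array([524,30.])
def W(p,ctr=CTR,yaw=YAW):
    ca,sa=np.cos(yaw),np.sin(yaw); return np.array([ctr[0]+ca*p[0]-sa*p[1],ctr[1]+sa*p[0]+ca*p[1],p[2]])
def toP(X,ctr=CTR,yaw=YAW):
    d=np.asarray(X[:2])-ctr; ca,sa=np.cos(yaw),np.sin(yaw); return np.array([ca*d[0]+sa*d[1],-sa*d[0]+ca*d[1],X[2]])
def tip(th,r=155,x=-45):
    return np.array([x,85-r*np.cos(th)+8*np.sin(th)+9.5,36+r*np.sin(th)+8*np.cos(th)])
E
python3 - <<'E'
from h import *
o,R=axes(); print(o["time"],P(o["tool_pos"]),P(toP(o["tool_pos"])),R.round(3).tolist(),P(o["contact_force"]),o["grip_width"])
for n in("scene","side"):
    c=capture(n); cv2.imwrite(f"pics/c_{n}.png",c["pixels"][:,:,::-1])
for th in np.arange(1.45,-.01,-.1): print(round(th,2),P(tip(th)))
E
```

```text
2.725 [507.9, 132.4, 188.5] [-45.2, 93.3, 188.5] [[-0.006, 0.292, 0.956], [-0.001, 0.956, -0.292], [-1.0, -0.003, -0.005]] [-0.1, 0.1, 0.6] 0.6634137230380895
1.45 [-45.0, 83.8, 190.8]
1.35 [-45.0, 68.4, 189.0]
1.25 [-45.0, 53.2, 185.6]
1.15 [-45.0, 38.5, 180.7]
1.05 [-45.0, 24.3, 174.4]
0.95 [-45.0, 10.8, 166.7]
0.85 [-45.0, -1.8, 157.7]
0.75 [-45.0, -13.5, 147.5]
0.65 [-45.0, -24.1, 136.2]
0.55 [-45.0, -33.5, 123.8]
0.45 [-45.0, -41.6, 110.6]
0.35 [-45.0, -48.4, 96.7]
0.25 [-45.0, -53.7, 82.1]
0.15 [-45.0, -57.6, 67.1]
0.05 [-45.0, -59.9, 51.7]
```

View pics/c_scene.png

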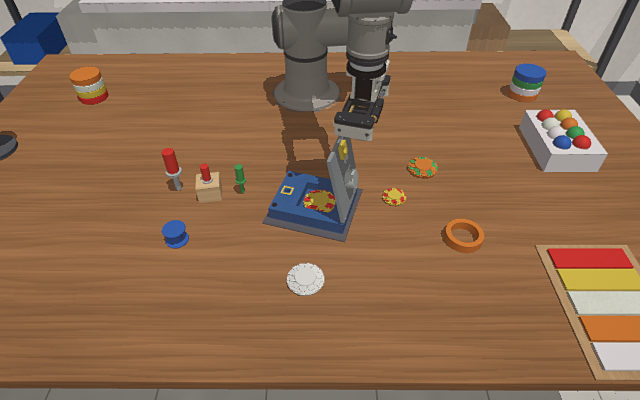

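View pics/c_side.png

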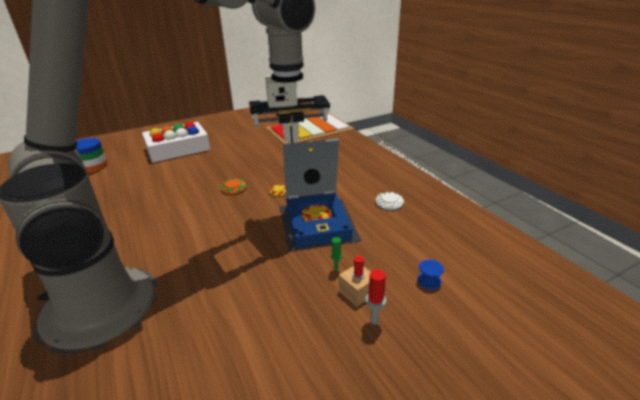

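The closed fingers are behind the lid (scene (355,130), side (293,130)). Now the gentle sweep.

Call:
{"method": "send_rows", "body": {
  "series": "-1 0 -0.2 0 0; -1 0 -0.4 0 0; -1 0 -0.6 0 0; -1 0 -0.8 0 0; -1 0 -0.95 0 0; -1 0.03 -1.1 0 0; -1 0.06 -1.22 0 0; -1 0.1 -1.34 0 0"
}}

```text
time: 3.82
tool_pos: [497.6, 94.8, 187.8]
tcp_rot: [0.19, 1.57, -0.106]
contact_force: [0.2, 0.8, 1.0]
grip_width: 0.7
```

Run:
```python
from h import *
o,R=axes(); print(o["time"],P(toP(o["tool_pos"])),P(o["contact_force"]))
c=capture("side"); cv2.imwrite("pics/d_side.png",cv2.resize(c["pixels"][60:280,200:440,::-1],None,fx=2.5,fy=2.5))
```

```text
3.825 [-44.1, 54.3, 187.8] [0.2, 0.8, 1.0]
```

View pics/d_side.png

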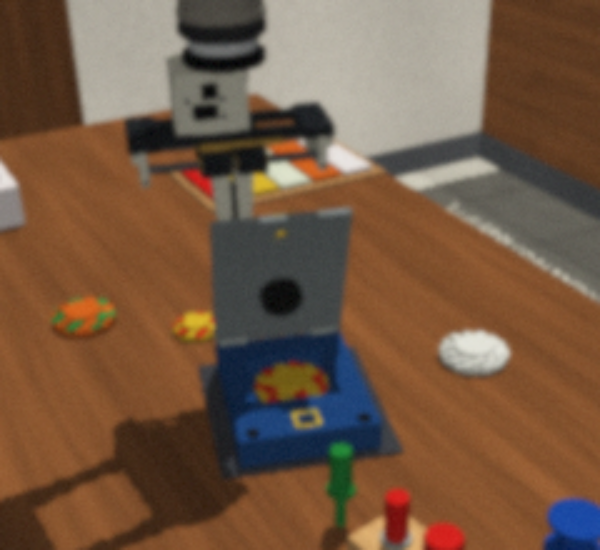

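Call:
{"method": "send_rows", "body": {
  "series": "-1 0.05 -0.15 0 0; -1 0.1 -0.3 0 0; -1 0.15 -0.45 0 0; -1 0.22 -0.6 0 0; -1 0.28 -0.75 0 0; -1 0.35 -0.9 0 0; -1 0.43 -1.05 0 0; -1 0.5 -1.2 0 0"
}}

```text
time: 4.88
tool_pos: [486.9, 60.3, 172.5]
tcp_rot: [2.857, 1.571, 2.56]
contact_force: [0.7, 1.0, 0.1]
grip_width: 0.7
```

Run:
```python
from h import *
o,R=axes(); print(o["time"],P(toP(o["tool_pos"])),P(o["contact_force"]))
c=capture("side"); cv2.imwrite("pics/e_side.png",cv2.resize(c["pixels"][60:280,200:440,::-1],None,fx=2.5,fy=2.5))
```

```text
4.875 [-44.3, 18.2, 172.5] [0.7, 1.0, 0.1]
```

View pics/e_side.png

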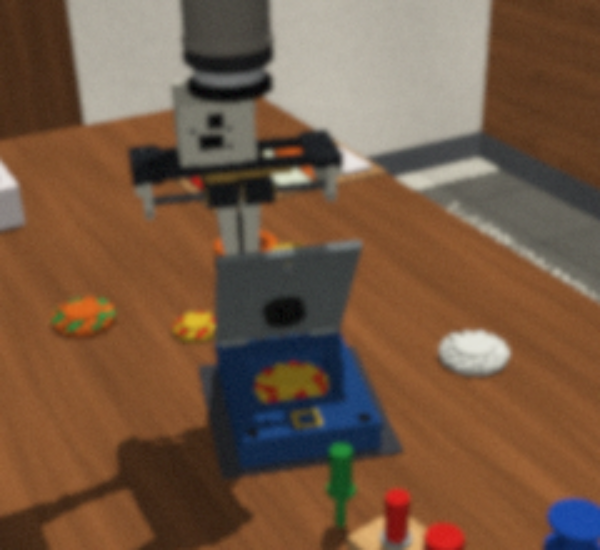

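Call:
{"method": "send_rows", "body": {
  "series": "-1 0.1 -0.17 0 0; -1 0.21 -0.33 0 0; -1 0.33 -0.49 0 0; -1 0.45 -0.65 0 0; -1 0.57 -0.8 0 0; -1 0.7 -0.94 0 0; -1 0.83 -1.08 0 0; -1 0.96 -1.21 0 0"
}}

```text
time: 5.92
tool_pos: [476.4, 25.6, 143.7]
tcp_rot: [0.032, 1.571, -0.265]
contact_force: [0.7, -0.6, 1.4]
grip_width: 0.0
```

Call:
{"method": "send_rows", "body": {
  "series": "-1 0.15 -0.13 0 0; -1 0.3 -0.26 0 0; -1 0.46 -0.38 0 0; -1 0.62 -0.5 0 0; -1 0.78 -0.6 0 0; -1 0.94 -0.7 0 0; -1 1.1 -0.8 0 0; -1 1.27 -0.88 0 0"
}}

```text
time: 6.92
tool_pos: [468.7, 0.4, 105.5]
tcp_rot: [0.293, 1.571, -0.004]
contact_force: [0.4, -0.4, 0.1]
grip_width: 0.3
```

Run:
```python
from h import *
o,R=axes(); print(o["time"],P(toP(o["tool_pos"])),P(o["contact_force"]),R.round(3).tolist())
c=capture("side"); cv2.imwrite("pics/f_side.png",cv2.resize(c["pixels"][60:280,200:440,::-1],None,fx=2.5,fy=2.5))
```

```text
6.925 [-44.3, -44.4, 105.5] [0.4, -0.4, 0.1] [[0.0, 0.292, 0.956], [-0.0, 0.956, -0.292], [-1.0, 0.0, 0.0]]
```

View pics/f_side.png

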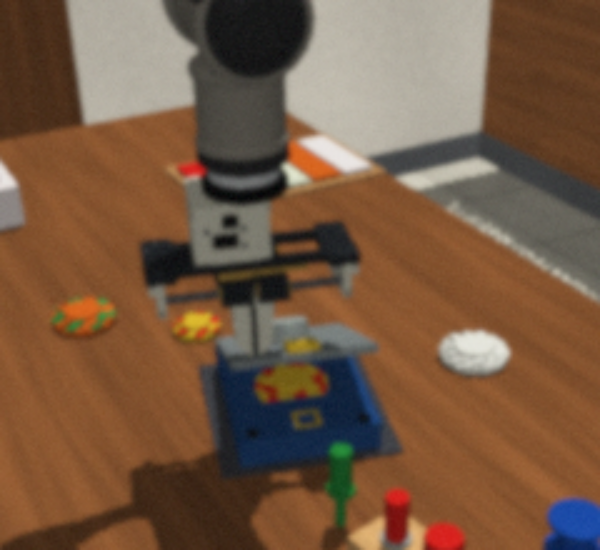

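Call:
{"method": "send_rows", "body": {
  "series": "-1 0.15 -0.08 0 0; -1 0.3 -0.15 0 0; -1 0.45 -0.21 0 0; -1 0.6 -0.27 0 0; -1 0.75 -0.32 0 0; -1 0.9 -0.36 0 0; -1 1.05 -0.39 0 0; -1 1.2 -0.41 0 0"
}}

```text
time: 7.98
tool_pos: [465.2, -11.2, 69.6]
tcp_rot: [-0.041, 1.571, -0.337]
contact_force: [0.3, -0.2, 1.1]
grip_width: 0.2
```

Call:
{"method": "send_rows", "body": {
  "series": "-1 0.1 0 0 0; -1 0.2 -0.01 0 0; -1 0.28 -0.02 0 0; -1 0.36 -0.03 0 0; -1 0.43 -0.04 0 0; -1 0.5 -0.05 0 0; -1 0.55 -0.06 0 0; -1 0.6 -0.06 0 0"
}}

```text
time: 8.98
tool_pos: [464.7, -13.0, 51.8]
tcp_rot: [-0.549, 1.57, -0.846]
contact_force: [-1.0, -2.4, 3.9]
grip_width: 0.4
```

Run:
```python
from h import *
o,R=axes(); print(o["time"],P(toP(o["tool_pos"])),P(o["contact_force"]))
c=capture("side"); cv2.imwrite("pics/g_side.png",cv2.resize(c["pixels"][60:280,200:440,::-1],None,fx=2.5,fy=2.5))
```

```text
8.975 [-44.3, -58.4, 51.8] [-1.0, -2.4, 3.9]
```

View pics/g_side.png

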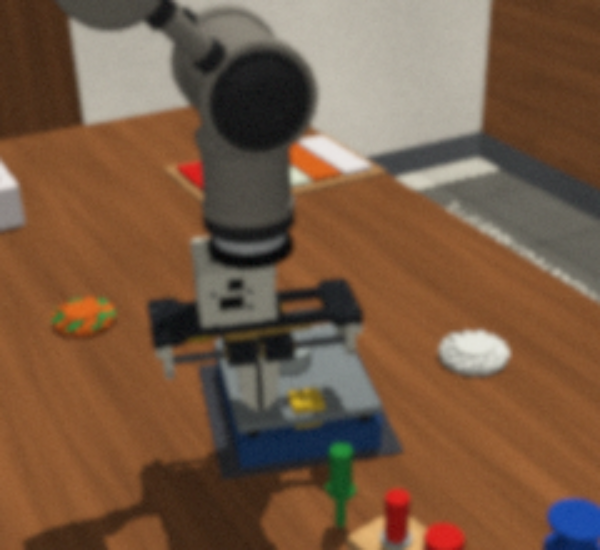

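The lid is down at about 0.05 rad with a 4–5 N push. Lift off, open the gripper, and go to look at the pin from above with the wrist camera.

Call:
{"method": "send_rows", "body": {
  "series": "-1 -0.3 0 0 0; -1 -2 0 0 0; -1 -4 0 0 0; 1 -4.6 -1.5 0.5 0; 1 -4.6 -3 1 0; 1 -4.6 -4.7 1.5 0; 1 -4.6 -6.4 2.1 0; 1 -4.6 -8.2 2.66 0"
}}

```text
time: 10.02
tool_pos: [469.0, -272.8, 190.4]
tcp_rot: [0.57, 1.57, 0.274]
contact_force: [0.9, -0.3, 0.0]
grip_width: 45.9
```

Call:
{"method": "send_rows", "body": {
  "series": "1 0 0 0 0; 1 0 0 0 0; 1 0 0 0 0"
}}

```text
time: 10.4
tool_pos: [469.1, -270.0, 190.1]
tcp_rot: [1.811, 1.57, 1.515]
contact_force: [-0.3, 0.4, -0.4]
grip_width: 76.1
```

Run:
```python
from h import *
o,R=axes(); print(o["time"],P(o["tool_pos"]),P(toP(o["tool_pos"])),P(o["contact_force"]),o["grip_width"])
c=capture("wrist"); cv2.imwrite("pics/h_wrist.png",c["pixels"][:,:,::-1])
s=capture("side"); cv2.imwrite("pics/h_side.png",s["pixels"][:,:,::-1])
print("sockets"); 
for z,X in (("pin top",[480,-233,92]),("stand top",[480,-233,46])): print(z,proj(c,X))
for cc in(c,s): 
  for t in("pin","pin_tip","stand"): print(t,[(P(r["point"]),round(r["score"],2)) for r in place_of(cc,t)])
```

```text
10.4 [469.1, -270.0, 190.1] [34.7, -303.0, 190.1] [-0.3, 0.4, -0.4] 76.06925352837476
sockets
pin top [320.16129471 164.90537158]
stand top [320.22442577 159.91156341]
pin [([478.1, -148.1, 1.7], 0.96), ([462.3, -311.4, -2.2], 0.93), ([476.6, -229.9, 9.4], 0.71)]
pin_tip [([464.3, -317.0, -0.5], 0.61)]
stand [([478.9, -233.9, -0.2], 0.86)]
pin [([477.3, -149.3, 1.1], 0.78), ([465.9, -315.0, 1.1], 0.56), ([479.0, -233.7, 6.0], 0.51)]
pin_tip [([478.3, -146.1, -1.9], 0.8), ([465.5, -319.6, -1.2], 0.79), ([483.7, -231.0, 4.1], 0.77), ([633.1, 366.1, -5.1], 0.46)]
stand [([481.8, -235.7, 0.7], 0.79)]
```

View pics/h_wrist.png

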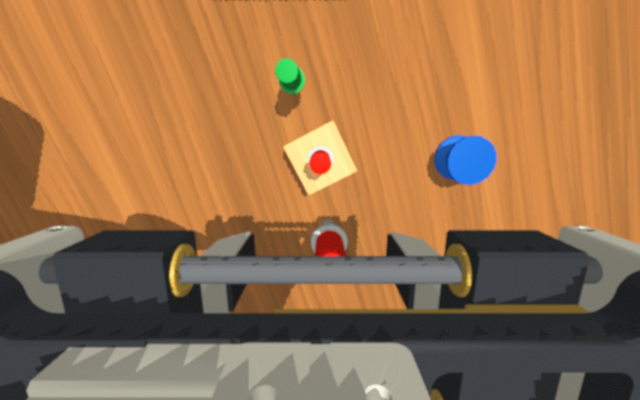

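View pics/h_side.png

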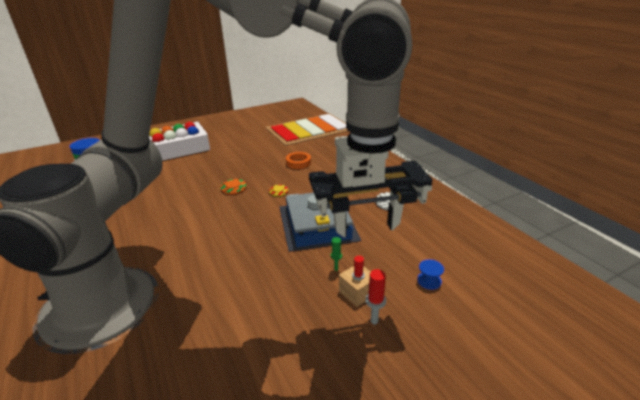

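The wrist view shows the small red pin in the stand at (320,162), green at (289,76), and the big red one at (329,243). In the side view the lid is resting nearly shut at (318,210). Next, measure the pin precisely.

```bash
cat >> h.py <<'E'
def blob(c,lo,hi,box,lo2=None,hi2=None):
    x0,y0,x1,y1=box; im=cv2.cvtColor(c["pixels"],cv2.COLOR_RGB2HSV)[y0:y1,x0:x1]
    m=cv2.inRange(im,lo,hi)
    if lo2 is not None: m|=cv2.inRange(im,lo2,hi2)
    n,l,st,ce=cv2.connectedComponentsWithStats(m)
    if n<2: return None
    i=1+np.argmax(st[1:,4]); return ce[i]+[x0,y0], st[i]
RED=((0,130,70),(8,255,255)); RED2=((172,130,70),(180,255,255))
E
python3 - <<'E'
from h import *
o,R=axes()
c=capture("wrist"); ce,st=blob(c,*RED,(290,135,350,190),*RED2); print(ce,st)
cv2.imwrite("pics/i.png",cv2.resize(c["pixels"][110:210,260:380,::-1],None,fx=6,fy=6,interpolation=cv2.INTER_CUBIC))
X=onz(c,ce,88); print("pin xy",P(X)); 
d=X-o["tool_pos"]; print("along tool",P(R.T@d), "units", P(R.T@d/30,2))
s=capture("scene"); ce,st=blob(s,*RED,(195,155,218,187),*RED2); print(ce,st,P(onz(s,ce,71)))
s=capture("side"); ce,st=blob(s,*RED,(345,250,368,284),*RED2); print(ce,st,P(onz(s,ce,71)))
E
```

```text
[319.33753149 161.02267003] [ 19  14  22  25 397]
pin xy [480.2, -231.2, 88.0]
along tool [101.9, 41.5, -1.1] units [3.4, 1.38, -0.04]
[204.9        171.67857143] [  5   8  11  18 140] [476.2, -234.3, 71.0]
[358.31658291 264.83919598] [  8   5  12  22 199] [483.8, -226.4, 71.0]
```

View pics/i.png

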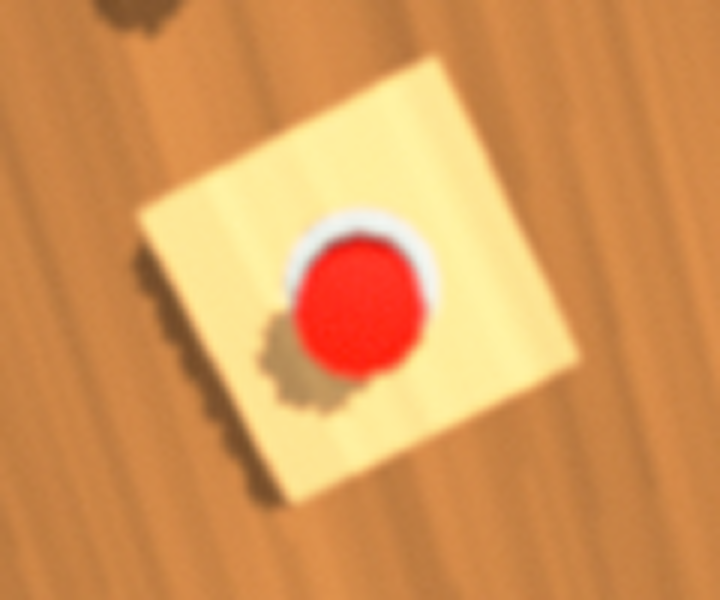

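Call:
{"method": "send_rows", "body": {
  "series": "1 0 1.38 -0.04 0; 1 0 1.38 -0.04 0; 1 1.5 1.38 -0.04 0; 1 3 1.38 -0.04 0; 1 3.8 1.38 -0.04 0; 1 4.2 1.38 -0.04 0; 1 4.45 1.38 -0.04 0; 1 4.45 1.38 -0.04 0"
}}

```text
time: 11.95
tool_pos: [480.2, -231.8, 56.6]
tcp_rot: [-0.297, 1.57, -0.594]
contact_force: [-0.9, -1.3, 0.0]
grip_width: 91.8
```

Run:
```python
from h import *
o,R=axes(); print(o["time"],P(o["tool_pos"]),P(o["contact_force"]),o["grip_width"])
d=np.array([480.2,-231.5,56])-o["tool_pos"]; print(P(R.T@d))
for n in ("wrist","side","scene"):
    c=capture(n); b={"wrist":c["pixels"],"side":c["pixels"][160:320,270:470],"scene":c["pixels"][90:230,130:330]}[n]
    cv2.imwrite(f"pics/j_{n}.png",(b if n=="wrist" else cv2.resize(b,None,fx=3.5,fy=3.5))[:,:,::-1])
```

```text
11.95 [480.2, -231.8, 56.6] [-0.9, -1.3, 0.0] 91.81666801662934
[0.6, 0.3, -0.1]
```

View pics/j_wrist.png

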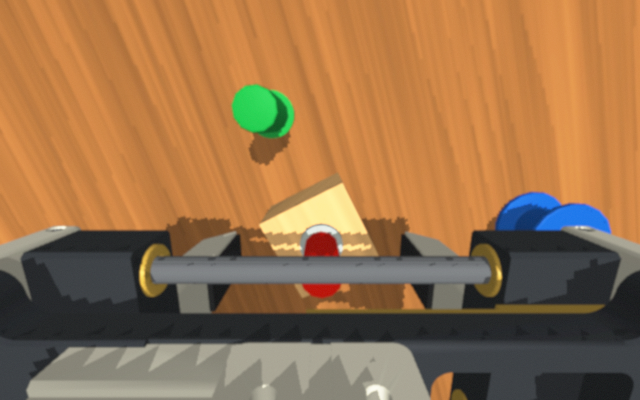

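View pics/j_side.png

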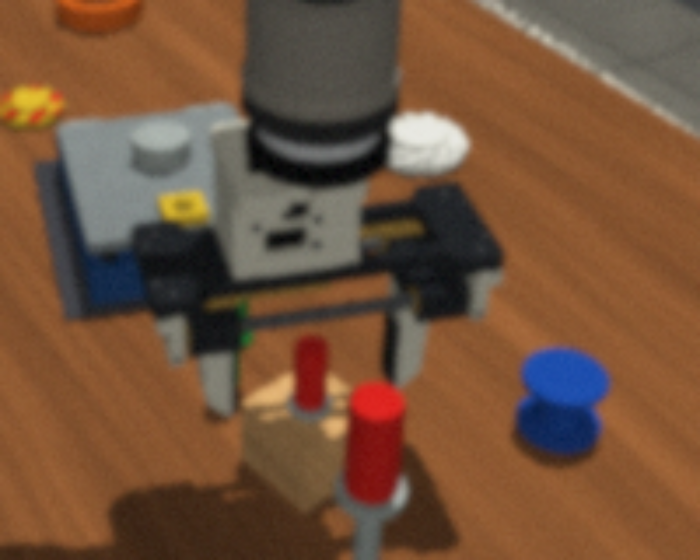

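View pics/j_scene.png

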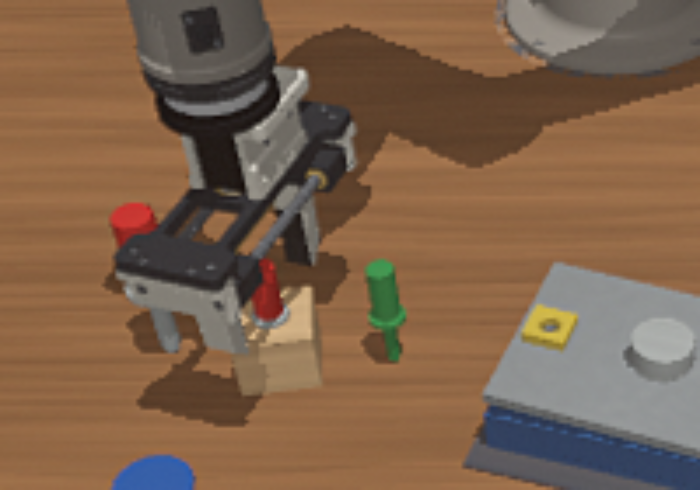

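The pin is centred between the fingers, at (321,250) in the wrist view. Close the gripper, then lift straight up.

Call:
{"method": "send_rows", "body": {
  "series": "-1 0 0 0 0; -1 0 0 0 0; -1 0 0 0 0; -1 0 0 0 0; -1 0 0 0 0; -1 0 0 0 0; -1 0 0 0 0; -1 0 0 0 0"
}}

```text
time: 13.1
tool_pos: [480.0, -231.5, 56.3]
tcp_rot: [-0.056, 1.571, -0.352]
contact_force: [-0.4, -0.0, -0.5]
grip_width: 19.3
```

Call:
{"method": "send_rows", "body": {
  "series": "-1 0 0 0 0; -1 -0.2 0 0 0; -1 -0.6 0 0 0; -1 -1 0 0 0; -1 -1.5 0 0 0; -1 -2 0 0 0; -1 -2.6 0 0 0; -1 -3 0 0 0"
}}

```text
time: 14.1
tool_pos: [480.2, -231.7, 147.9]
tcp_rot: [-0.263, 1.569, -0.56]
contact_force: [0.5, -0.9, -0.7]
grip_width: 19.0
```

Run:
```python
from h import *
o,R=axes(); print(o["time"],P(o["tool_pos"]),P(o["contact_force"]),o["grip_width"])
for n in ("wrist","side","scene"):
    c=capture(n); b={"wrist":c["pixels"],"side":c["pixels"][120:320,270:470],"scene":c["pixels"][60:230,130:330]}[n]
    cv2.imwrite(f"pics/k_{n}.png",(b if n=="wrist" else cv2.resize(b,None,fx=3,fy=3))[:,:,::-1])
    print(n,proj(c,[480.2,-231.5,o["tool_pos"][2]-50]))
```

```text
14.1 [480.2, -231.7, 147.9] [0.5, -0.9, -0.7] 19.007800879221445
wrist [320.25341139 223.74547977]
side [358.58691194 256.59166992]
scene [203.66199087 164.19256109]
```

View pics/k_wrist.png

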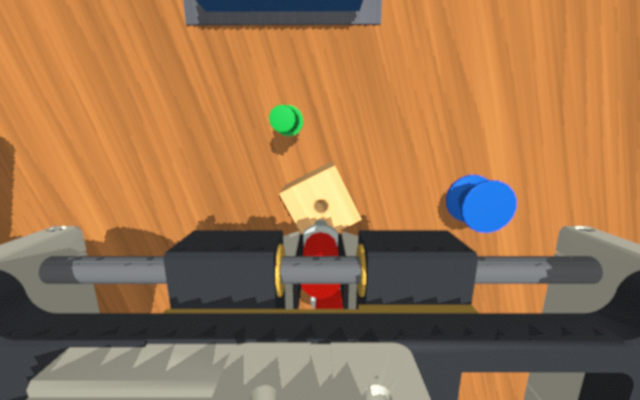

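View pics/k_side.png

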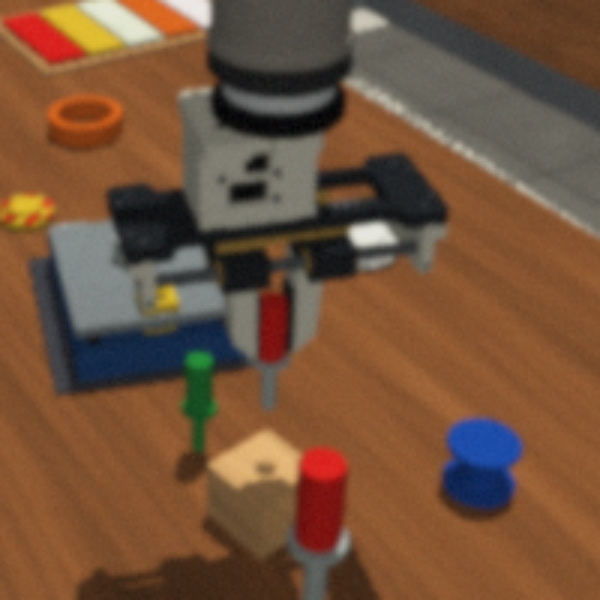

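View pics/k_scene.png

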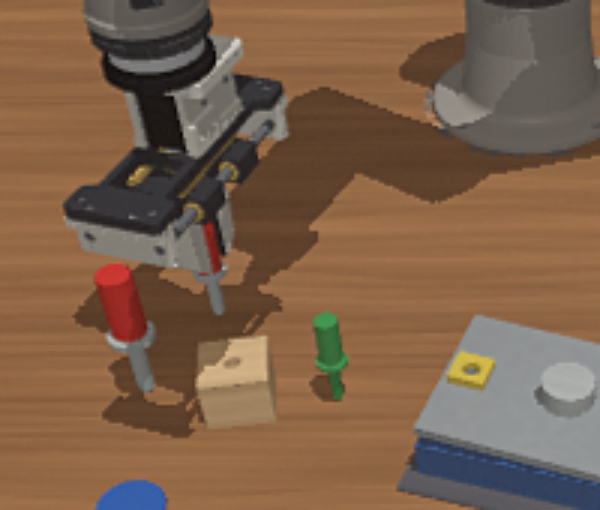

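The pin is held upright (wrist (320,240); its foot in the side and scene views matches my prediction within about 2 px) and the stand is empty. I'll fly high over the green pin to just short of the press hole.

Call:
{"method": "send_rows", "body": {
  "series": "-1 -1.3 0 0 0; -1 -1.3 1.2 -0.3 0; -1 -1.3 2.6 -0.6 0; -1 -1.3 3.9 -0.9 0; -1 -1.3 5.2 -1.15 0; -1 -1.3 5.2 -1.15 0; -1 -0.3 5.2 -1.15 0; -1 -0.3 5.2 -1.15 0"
}}

```text
time: 15.25
tool_pos: [490.9, -72.4, 153.3]
tcp_rot: [-3.091, 1.566, 2.895]
contact_force: [1.0, -0.5, -0.6]
grip_width: 19.5
```

Run:
```python
from h import *
o,R=axes(); print(o["time"],P(o["tool_pos"]),P(o["contact_force"]),o["grip_width"],R.round(3).tolist())
for n in ("wrist","side","scene"):
    c=capture(n); b={"wrist":c["pixels"],"side":c["pixels"][100:300,220:420],"scene":c["pixels"][80:250,210:410]}[n]
    cv2.imwrite(f"pics/l_{n}.png",(b if n=="wrist" else cv2.resize(b,None,fx=3,fy=3))[:,:,::-1])
    print([(P(r["point"]),round(r["score"],2)) for r in place_of(c,"lid_hole")],[(P(r["point"]),round(r["score"],2)) for r in place_of(c,"base_hole")])
```

```text
15.25 [490.9, -72.4, 153.3] [1.0, -0.5, -0.6] 19.49456092854309 [[-0.005, 0.293, 0.956], [0.001, 0.956, -0.293], [-1.0, -0.0, -0.005]]
[([501.8, -32.6, 53.8], 0.85)] [([503.9, -34.9, 36.0], 0.77)]
[([506.1, -38.0, 51.1], 0.97)] [([505.3, -35.4, 36.4], 0.92)]
[([505.2, -36.4, 52.5], 0.83)] [([503.2, -38.2, 35.8], 0.73)]
```

View pics/l_wrist.png

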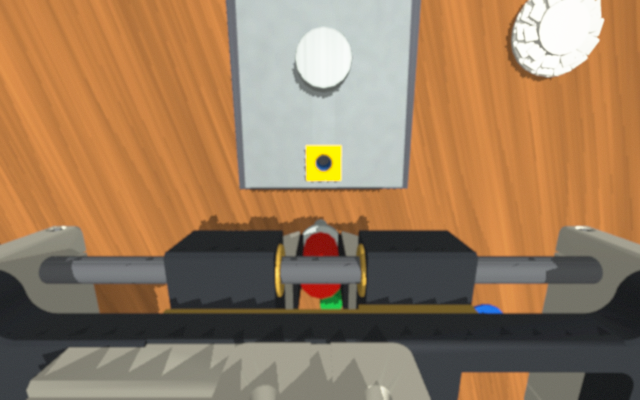

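View pics/l_side.png

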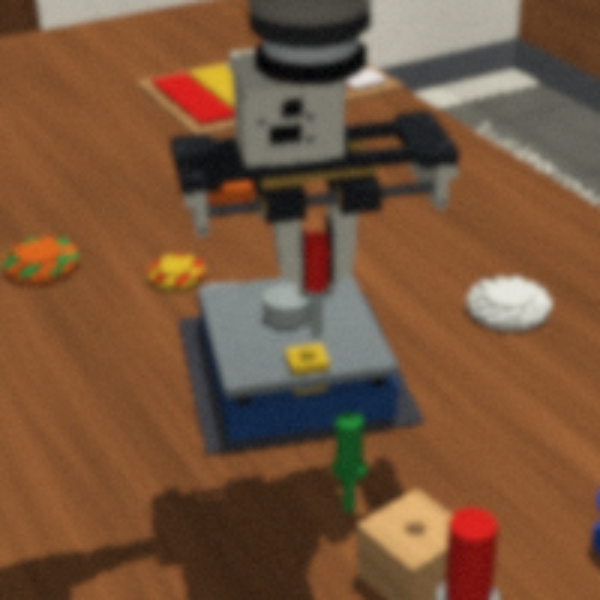

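Run:
```python
from h import *
o,R=axes(); print(P(o["tool_pos"],2))
YL=((22,130,110),(36,255,255))
for n,box in (("wrist",(290,130,360,195)),("side",(300,200,345,240)),("scene",(260,160,310,215))):
    c=capture(n); b=blob(c,*YL,box); 
    x,y,w,h,a=b[1]; 
    print(n,b[0],b[1],"at z61",P(onz(c,b[0],61)),P(toP(onz(c,b[0],61))))
    x0,y0,x1,y1=box
    cv2.imwrite(f"pics/m_{n}.png",cv2.resize(c["pixels"][y0:y1,x0:x1,::-1],None,fx=8,fy=8,interpolation=cv2.INTER_CUBIC))
    f=o["tool_pos"]+R@np.array([50,0,0]); print(" pin foot pred px",proj(c,f))
    np.save(f"cam_{n}.npy",{k:c[k] for k in("mtx","R","t")},allow_pickle=True)
# stand hole in k_wrist: camera pose relative to tool
c=capture("wrist"); Rc=np.array(c["R"]); tc=np.array(c["t"])
# camera in tool frame now -> shift to pose at k
k=cv2.imread("pics/k_wrist.png"); g=cv2.cvtColor(k,cv2.COLOR_BGR2GRAY)[196:216,310:332]; print(g)
d=np.array([480.2,-231.7,147.9])-o["tool_pos"]; c2=dict(mtx=c["mtx"],R=Rc,t=tc-Rc@d)
for uv in((320,206),(320.5,205.5)): print("stand hole",P(onz(c2,uv,46)))
cv2.imwrite("pics/m_k.png",cv2.resize(k[160:250,260:380],None,fx=6,fy=6,interpolation=cv2.INTER_CUBIC))
```

```text
[492.76, -72.42, 155.8]
wrist [320.09970958 162.92836399] [  13   16   35   36 1033] at z61 [504.4, -33.5, 61.0] [-0.3, -66.5, 61.0]
 pin foot pred px [320.49177587 224.01468235]
side [321.95327103 219.38317757] [ 16  15  13  10 107] at z61 [502.8, -37.1, 61.0] [-0.8, -70.4, 61.0]
 pin foot pred px [325.10026365 212.23137782]
scene [286.6640625 183.109375 ] [ 19  17  16  13 128] at z61 [506.9, -35.1, 61.0] [2.6, -67.3, 61.0]
 pin foot pred px [269.94437591 164.85357369]
[[234 233 232 232 233 234 236 238 238 237 237 237 236 236 236 236 235 235
  235 236 236 236]
 [234 234 233 232 232 233 234 236 237 237 235 235 234 235 234 235 236 236
  236 236 236 235]
 [234 233 234 232 231 231 231 231 230 227 225 223 224 226 227 231 235 236
  236 236 236 236]
 [234 234 233 233 230 227 221 212 201 189 184 183 184 193 204 220 229 235
  236 236 236 235]
 [235 234 234 231 225 213 193 173 150 135 127 127 132 143 162 189 217 229
  234 235 236 236]
 [235 235 234 228 216 192 164 139 120 108 103 104 109 117 132 158 192 219
  230 235 236 236]
 [235 234 232 224 205 173 149 133 124 113 110 109 112 110 117 134 1
[... 601 characters left out ...]
 202 179 162 154 154 152 150 148 142 136 128 131 155 189
  218 229 234 235]
 [234 234 232 228 221 202 180 161 152 151 150 147 141 138 138 155 185 210
  225 232 234 235]
 [234 234 233 231 227 221 204 181 165 158 156 151 149 151 164 187 211 226
  232 236 236 235]
 [235 234 234 233 231 229 222 208 192 184 178 175 176 182 196 214 227 233
  235 237 236 235]
 [236 234 234 234 233 233 231 226 221 215 208 206 205 211 219 226 232 236
  238 238 237 236]
 [236 235 234 234 234 234 234 232 231 228 226 224 223 223 227 231 235 238
  238 238 237 236]
 [237 236 234 234 233 234 234 235 234 233 231 229 225 225 228 232 236 237
  237 235 235 234]]
stand hole [479.8, -230.8, 46.0]
stand hole [480.4, -230.5, 46.0]
```

View pics/m_wrist.png

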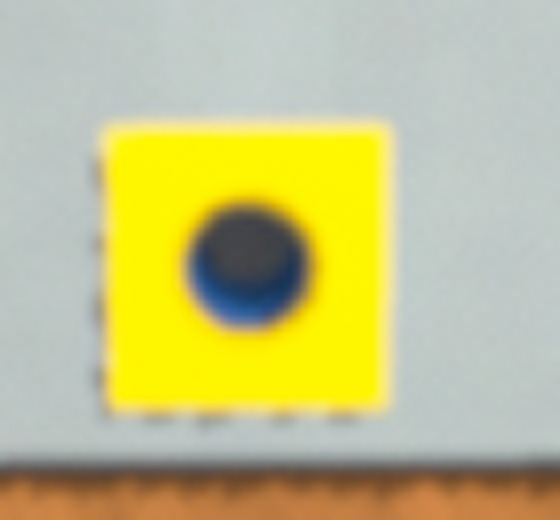

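View pics/m_side.png

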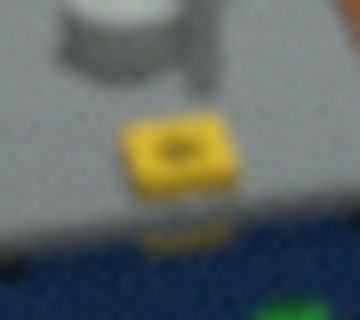

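View pics/m_scene.png

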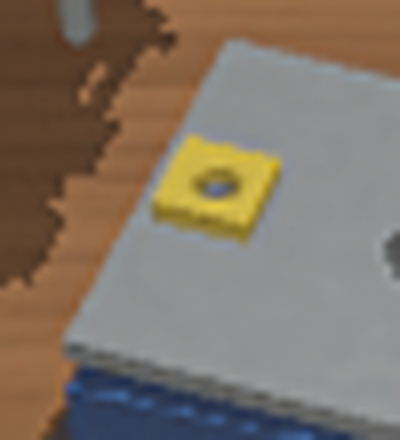

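View pics/m_k.png

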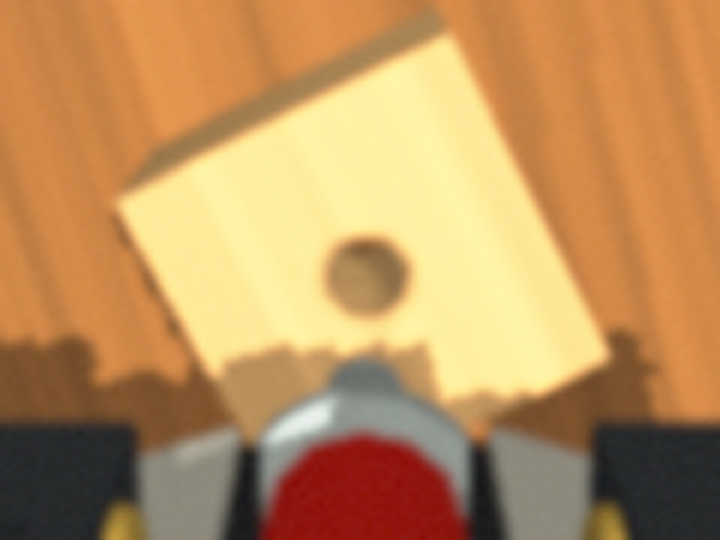

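In the wrist view the cushion hole is at (321,163) and the pin foot at about (320.5,221), both consistent with the calibration. Move over the hole and lower the foot to about 10 mm above the cushion.

Call:
{"method": "send_rows", "body": {
  "series": "-1 0 0.7 0 0; -1 0 1.33 0 0; -1 0.4 1.33 0 0; -1 0.8 1.33 0 0; -1 1.1 1.33 0 0; -1 1.1 1.33 0 0; -1 1.1 1.33 0 0"
}}

```text
time: 16.77
tool_pos: [504.4, -34.4, 122.4]
tcp_rot: [0.03, 1.57, -0.268]
contact_force: [0.3, -0.7, -0.1]
grip_width: 19.2
```

Run:
```python
from h import *
o,R=axes(); print(o["time"],P(o["tool_pos"]),P(o["contact_force"]),P(toP(o["tool_pos"])),R[:,0].round(4))
for n,box,f in (("wrist",(280,170,360,240),8),("side",(290,180,350,240),10),("scene",(250,140,320,210),9)):
    c=capture(n); x0,y0,x1,y1=box
    b=cv2.resize(c["pixels"][y0:y1,x0:x1],None,fx=f,fy=f,interpolation=cv2.INTER_CUBIC)
    for X,col in (([504.4,-34.0,61],(255,0,255)),(o["tool_pos"]+R@np.array([50.,0,0]),(0,255,0)),(o["tool_pos"]+R@np.array([10.,0,0]),(0,255,0))):
        u=(proj(c,X)-[x0,y0]+.5)*f; cv2.circle(b,tuple(int(v) for v in u),4,col,-1)
    cv2.imwrite(f"pics/n_{n}.png",b[:,:,::-1])
```

```text
16.775 [504.4, -34.4, 122.4] [0.3, -0.7, -0.1] [-0.0, -67.4, 122.4] [ 3.e-04 -1.e-04 -1.e+00]
```

View pics/n_wrist.png

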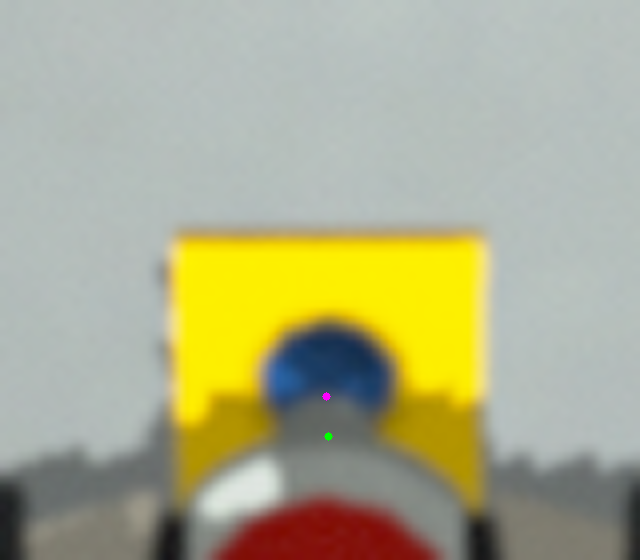

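View pics/n_side.png

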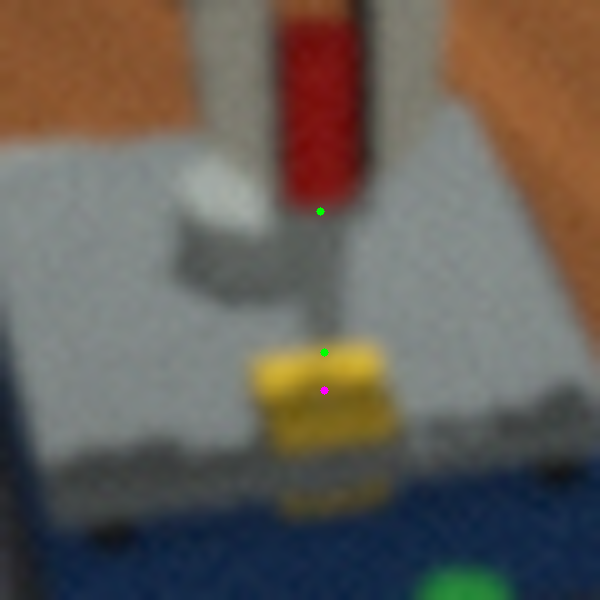

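View pics/n_scene.png

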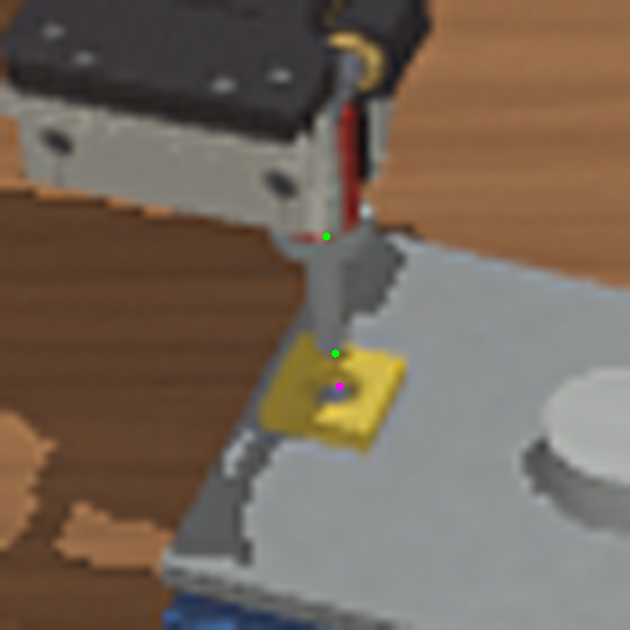

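The pin is nearly over the hole: wrist crop puts the hole centre near (329,387), with the foot needing about 1 mm further +y, and the scene view agrees. Make that correction and start down slowly.

Call:
{"method": "send_rows", "body": {
  "series": "-1 0 0.04 0.01 0; -1 0 0.04 0.01 0; -1 0.1 0.04 0.01 0; -1 0.2 0.04 0.01 0; -1 0.3 0.04 0.01 0; -1 0.4 0.04 0.01 0; -1 0.5 0.04 0.01 0; -1 0.5 0.04 0.01 0"
}}

```text
time: 17.92
tool_pos: [504.7, -33.0, 107.1]
tcp_rot: [-3.026, 1.57, 2.961]
contact_force: [0.3, 1.0, -0.4]
grip_width: 19.3
```

Run:
```python
from h import *
o,R=axes(); print(o["time"],P(o["tool_pos"]),P(o["contact_force"]),P(o["moment"],2),P(toP(o["tool_pos"])))
for n,box,f in (("wrist",(280,170,360,240),8),("scene",(250,140,320,210),9)):
    c=capture(n); x0,y0,x1,y1=box
    b=cv2.resize(c["pixels"][y0:y1,x0:x1],None,fx=f,fy=f,interpolation=cv2.INTER_CUBIC)
    cv2.imwrite(f"pics/o_{n}.png",b[:,:,::-1])
```

```text
17.925 [504.7, -33.0, 107.1] [0.3, 1.0, -0.4] [0.01, 0.03, -0.01] [-0.2, -65.9, 107.1]
```

View pics/o_wrist.png

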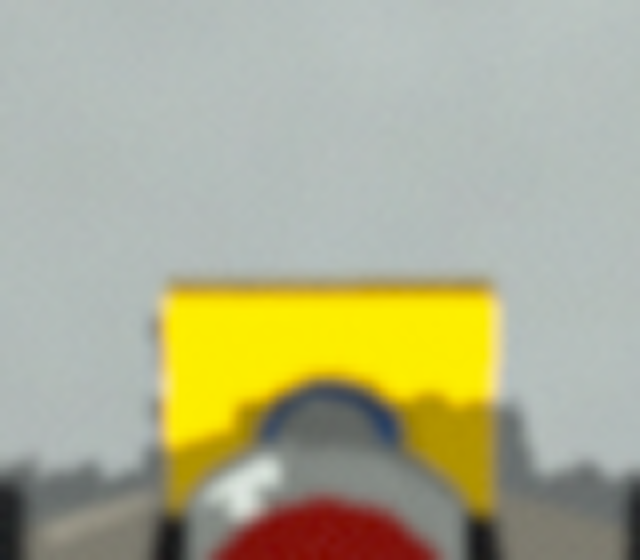

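View pics/o_scene.png

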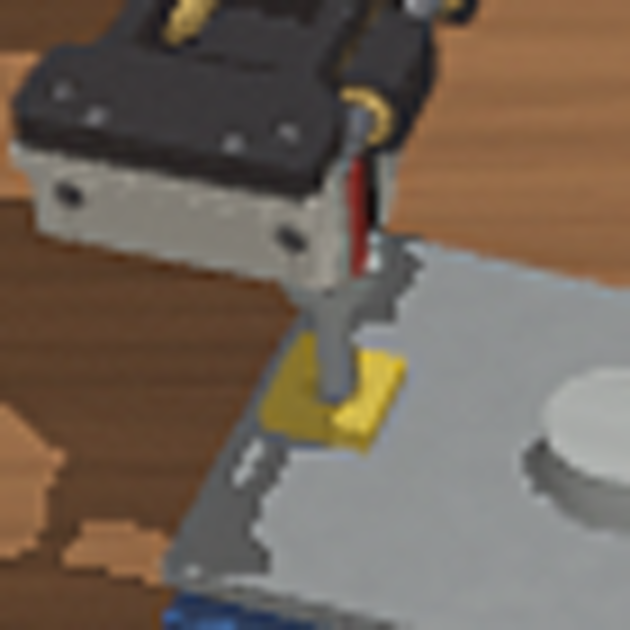

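The foot has entered the lid hole freely, with slightly too little gap on the +y side. Back off 0.8 mm and go down to just above the base mouth, then on in slowly.

Call:
{"method": "send_rows", "body": {
  "series": "-1 0 -0.03 0 0; -1 0.12 -0.03 0 0; -1 0.24 -0.03 0 0; -1 0.36 -0.03 0 0; -1 0.48 -0.03 0 0; -1 0.6 -0.03 0 0; -1 0.7 -0.03 0 0; -1 0.76 -0.03 0 0"
}}

```text
time: 19.02
tool_pos: [504.6, -33.9, 84.3]
tcp_rot: [3.118, 1.571, 2.821]
contact_force: [0.7, -0.6, -0.6]
grip_width: 19.8
```

Run:
```python
from h import *
o,R=axes(); print(o["time"],P(o["tool_pos"]),P(o["contact_force"]),P(o["moment"],2),P(toP(o["tool_pos"])))
```

```text
19.025 [504.6, -33.9, 84.3] [0.7, -0.6, -0.6] [-0.04, 0.02, 0.0] [0.0, -66.8, 84.3]
```

Call:
{"method": "send_rows", "body": {
  "series": "-1 0.06 0 0 0; -1 0.12 0 0 0; -1 0.18 0 0 0; -1 0.18 0 0 0"
}}

```text
time: 19.52
tool_pos: [504.5, -33.9, 79.0]
tcp_rot: [-3.05, 1.571, 2.937]
contact_force: [0.6, -0.3, -1.5]
grip_width: 19.7
```

Run:
```python
from h import *
o,R=axes(); print(o["time"],P(o["tool_pos"]),P(o["contact_force"]),P(o["moment"],2),P(toP(o["tool_pos"])))
for n,box,f in (("wrist",(280,170,360,240),8),("side",(270,160,360,240),8)):
    c=capture(n); x0,y0,x1,y1=box
    cv2.imwrite(f"pics/p_{n}.png",cv2.resize(c["pixels"][y0:y1,x0:x1,::-1],None,fx=f,fy=f,interpolation=cv2.INTER_CUBIC))
```

```text
19.525 [504.5, -33.9, 79.0] [0.6, -0.3, -1.5] [-0.03, 0.09, -0.01] [-0.0, -66.8, 79.0]
```

View pics/p_wrist.png

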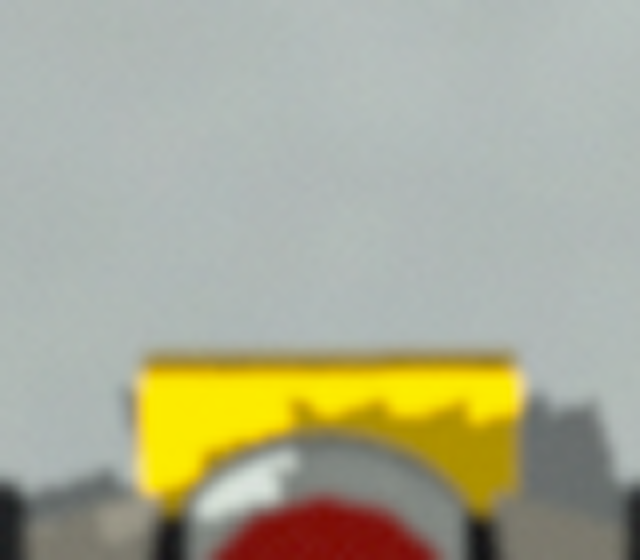

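View pics/p_side.png

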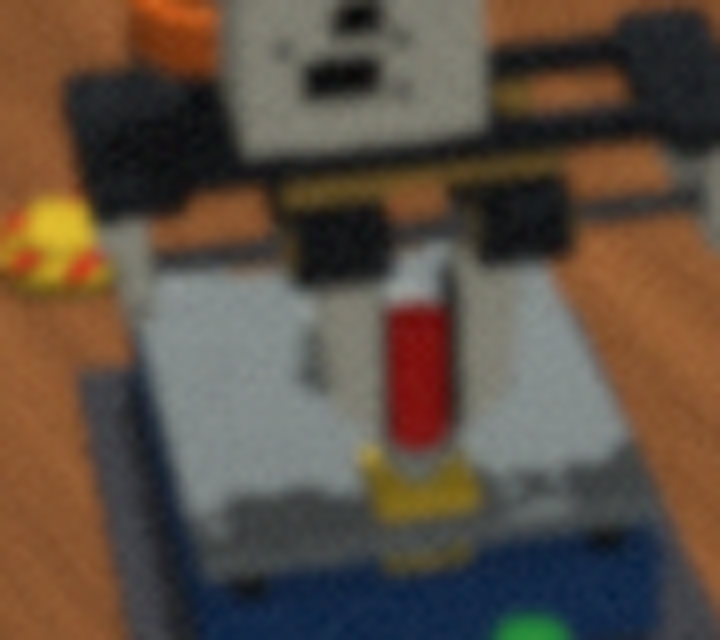

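No resistance, and the foot is about 5 mm into the base hole. Continue slowly toward collar contact.

Call:
{"method": "send_rows", "body": {
  "series": "-1 0.06 0 0 0; -1 0.12 0 0 0; -1 0.17 0 0 0; -1 0.22 0 0 0; -1 0.26 0 0 0; -1 0.26 0 0 0"
}}

```text
time: 20.38
tool_pos: [504.6, -33.9, 71.4]
tcp_rot: [-0.174, 1.571, -0.471]
contact_force: [0.2, -0.9, -0.6]
grip_width: 19.7
```

Run:
```python
from h import *
o,R=axes(); print(o["time"],P(o["tool_pos"]),P(o["contact_force"]),P(o["moment"],2),P(toP(o["tool_pos"])))
```

```text
20.375 [504.6, -33.9, 71.4] [0.2, -0.9, -0.6] [-0.03, 0.03, -0.01] [0.0, -66.8, 71.4]
```

Call:
{"method": "send_rows", "body": {
  "series": "-1 0.04 0 0 0; -1 0.08 0 0 0; -1 0.12 0 0 0; -1 0.16 0 0 0; -1 0.16 0 0 0"
}}

```text
time: 21.0
tool_pos: [504.8, -34.0, 66.5]
tcp_rot: [0.04, 1.57, -0.256]
contact_force: [-0.7, -1.7, 2.6]
grip_width: 19.6
```

Run:
```python
from h import *
o,R=axes(); print(o["time"],P(o["tool_pos"]),P(o["contact_force"]),P(o["moment"],2),P(toP(o["tool_pos"])))
```

```text
21.0 [504.8, -34.0, 66.5] [-0.7, -1.7, 2.6] [-0.34, 0.07, -0.03] [0.2, -66.8, 66.5]
```

Call:
{"method": "send_rows", "body": {
  "series": "-1 0.04 0 0 0; -1 0.08 0 0 0; -1 0.12 0 0 0; -1 0.12 0 0 0"
}}

```text
time: 21.5
tool_pos: [504.8, -33.9, 62.9]
tcp_rot: [0.216, 1.57, -0.081]
contact_force: [-0.7, -2.2, 3.1]
grip_width: 19.3
```

Run:
```python
from h import *
o,R=axes(); print(o["time"],P(o["tool_pos"]),P(o["contact_force"]),P(o["moment"],2),P(toP(o["tool_pos"])))
for n,box,f in (("wrist",(200,0,440,260),3),("side",(270,160,360,240),8),("scene",(250,130,370,250),6)):
    c=capture(n); x0,y0,x1,y1=box
    cv2.imwrite(f"pics/q_{n}.png",cv2.resize(c["pixels"][y0:y1,x0:x1,::-1],None,fx=f,fy=f,interpolation=cv2.INTER_CUBIC)[:600])
```

```text
21.5 [504.8, -33.9, 62.9] [-0.7, -2.2, 3.1] [-0.36, 0.06, 0.04] [0.2, -66.8, 62.9]
```

View pics/q_side.png

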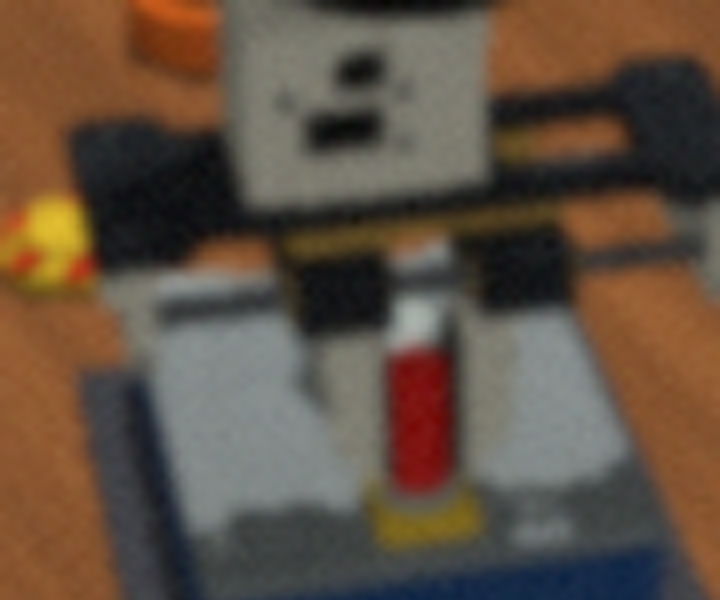

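View pics/q_scene.png

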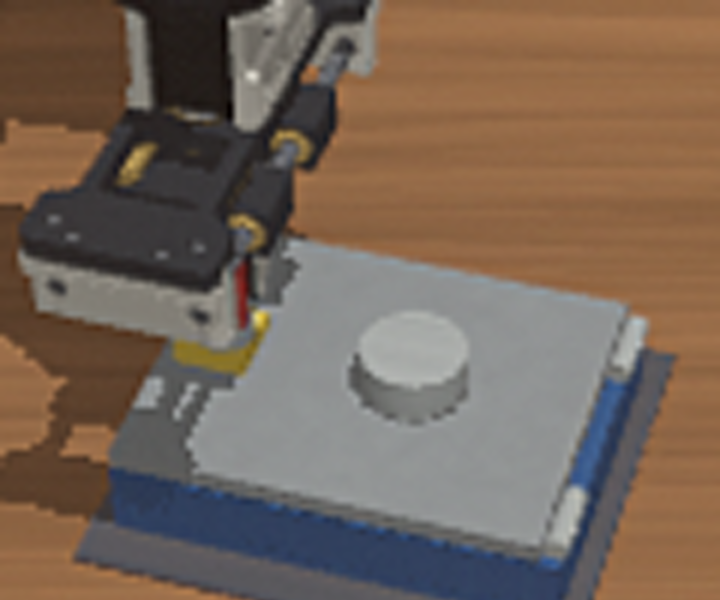

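Call:
{"method": "send_rows", "body": {
  "series": "-1 0.03 -0.02 0 0; -1 0.06 -0.02 0 0; -1 0.09 -0.02 0 0; -1 0.09 -0.02 0 0"
}}

```text
time: 22.15
tool_pos: [504.7, -34.0, 60.6]
tcp_rot: [0.881, 1.57, 0.584]
contact_force: [0.3, 2.3, 8.0]
grip_width: 19.3
```

Run:
```python
from h import *
o,R=axes(); print(o["time"],P(o["tool_pos"]),P(o["contact_force"]),P(o["moment"],2),P(toP(o["tool_pos"])))
```

```text
22.15 [504.7, -34.0, 60.6] [0.3, 2.3, 8.0] [0.26, 0.11, -0.01] [0.2, -66.9, 60.6]
```

Call:
{"method": "send_rows", "body": {
  "series": "-1 0.02 0.01 0 0; -1 0.04 0.01 0 0; -1 0.05 0.01 0 0; -1 0.05 0.01 0 0"
}}

```text
time: 22.65
tool_pos: [504.8, -34.0, 59.4]
tcp_rot: [0.413, 1.57, 0.116]
contact_force: [-0.3, 0.7, 9.9]
grip_width: 19.3
```

Run:
```python
from h import *
o,R=axes(); print(o["time"],P(o["tool_pos"]),P(o["contact_force"]),P(o["moment"],2),P(toP(o["tool_pos"])))
for n,box,f in (("wrist",(200,0,440,260),2),("side",(270,160,360,240),7),("scene",(250,130,370,250),5)):
    c=capture(n); x0,y0,x1,y1=box
    cv2.imwrite(f"pics/r_{n}.png",cv2.resize(c["pixels"][y0:y1,x0:x1,::-1],None,fx=f,fy=f,interpolation=cv2.INTER_CUBIC)[:600])
```

```text
22.65 [504.8, -34.0, 59.4] [-0.3, 0.7, 9.9] [0.03, 0.34, -0.06] [0.2, -66.8, 59.4]
```

View pics/r_side.png

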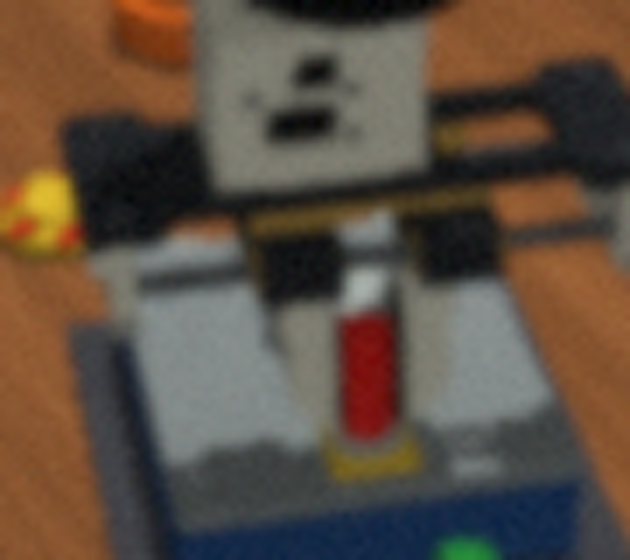

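View pics/r_scene.png

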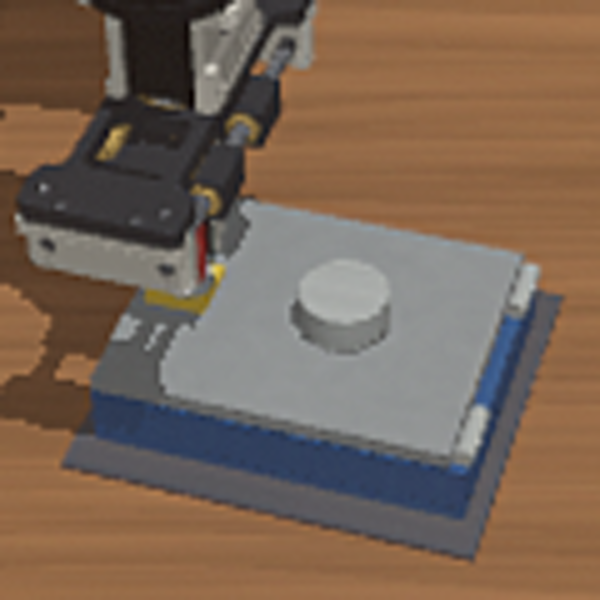

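Call:
{"method": "send_rows", "body": {
  "series": "-1 0.02 0 0 0; -1 0.04 0 0 0; -1 0.05 0 0 0; -1 0.05 0 0 0; -1 0.05 0 0 0; -1 0.05 0 0 0; -1 0.05 0 0 0; -1 0.05 0 0 0"
}}

```text
time: 23.8
tool_pos: [504.8, -34.0, 58.2]
tcp_rot: [0.358, 1.57, 0.061]
contact_force: [-2.1, 0.0, 11.7]
grip_width: 19.5
```

Run:
```python
from h import *
o,R=axes(); print(o["time"],P(o["tool_pos"]),P(o["contact_force"]),P(o["moment"],2),P(toP(o["tool_pos"])),o["grip_width"])
c=capture("scene"); cv2.imwrite("pics/s_scene.png",c["pixels"][:,:,::-1]); 
for t in("lid_hole","spool","tape","finished"): print(t,[(P(r["point"]),round(r["score"],2)) for r in place_of(c,t)])
s=capture("side"); cv2.imwrite("pics/s_side.png",s["pixels"][:,:,::-1])
# lid edge model at theta 0 /0.03: corner px
for n,cc in(("scene",c),("side",s)):
  b=cv2.resize(cc["pixels"][140:260,230:380],None,fx=5,fy=5,interpolation=cv2.INTER_CUBIC)
  for th,col in((0,(0,255,0)),(.06,(255,0,255))):
    for x in(-70,70):
      u=(proj(cc,W((x,85-174.5*np.cos(th)+8*np.sin(th),36+174.5*np.sin(th)+8*np.cos(th))))-[230,140]+.5)*5
      cv2.circle(b,tuple(int(v) for v in u),3,col,-1)
  cv2.imwrite(f"pics/s2_{n}.png",b[:,:,::-1])
o=get_obs(); print(o["time"],P(o["contact_force"]))
```

```text
23.8 [504.8, -34.0, 58.2] [-2.1, 0.0, 11.7] [0.13, 0.46, -0.02] [0.2, -66.8, 58.2] 19.528560235943882
lid_hole [([504.8, -32.6, 42.5], 0.91)]
spool [([628.7, -277.6, 1.7], 0.9), ([503.3, -34.6, 39.7], 0.19)]
tape [([630.6, 363.2, -0.4], 0.65)]
finished [([389.0, 316.6, -3.4], 0.92), ([632.8, -280.8, 0.2], 0.18)]
24.1 [-1.8, 1.3, 12.7]
```

View pics/s_scene.png

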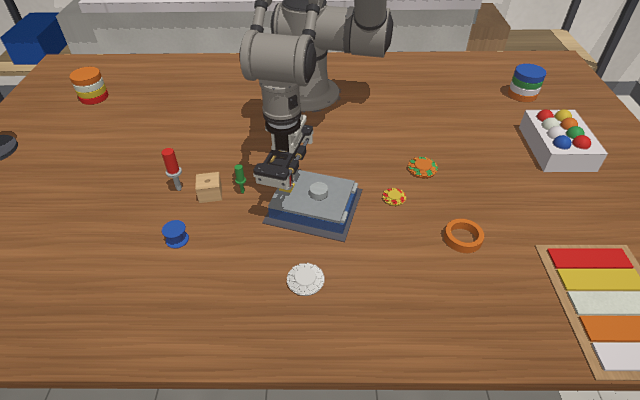

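View pics/s2_scene.png

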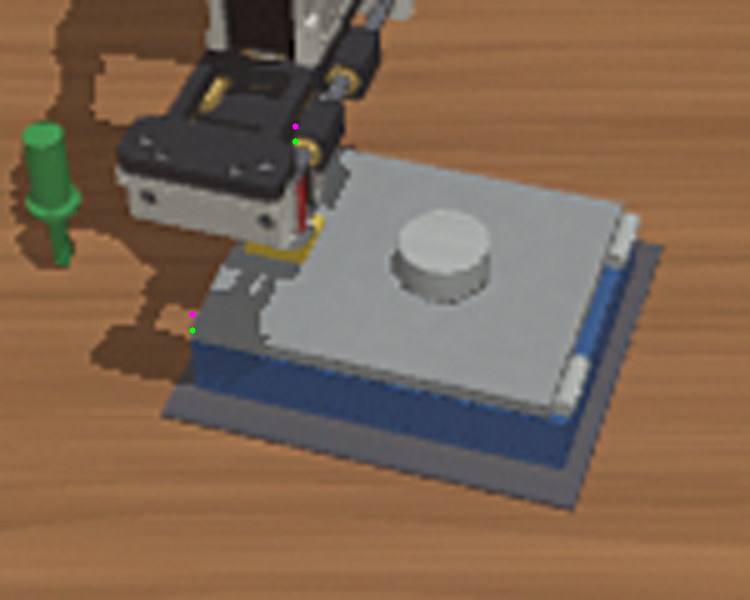

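View pics/s2_side.png

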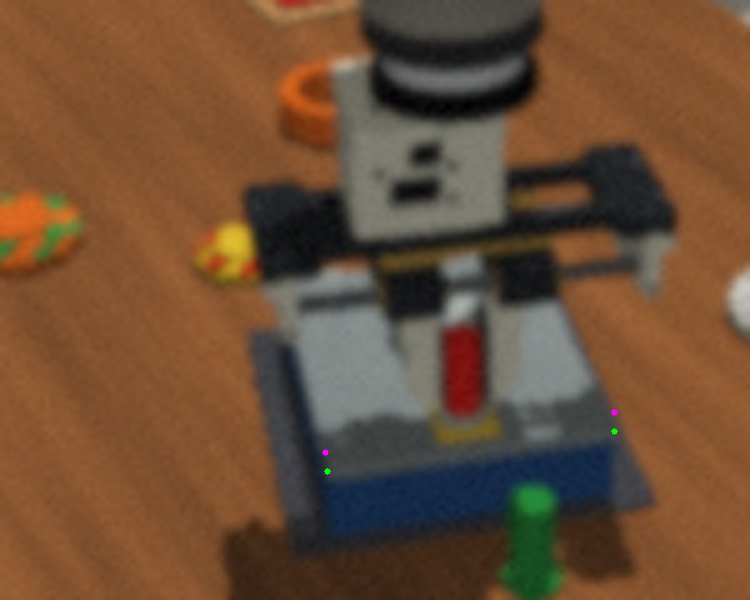

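The lid lies flat: its front edge sits at or just below the θ=0 marks in both views, and force rises at about 1.6 N/mm with travel, close to the cushion's 2 N/mm. I'm holding about 12 N with the grip closed. Hand in.

Run:
```python
from h import *
print(close_job()); o=get_obs(); print(o["time"],P(o["tool_pos"]),P(o["contact_force"]),o["grip_width"])
```

```text
the job is handed in; nothing more can be done
None
the job is handed in; nothing more can be done
```

I swung the lid down with the closed fingers. Then I took the small red pin from its stand, pushed it through the lid hole into the base hole, and handed the job in while still gripping and pressing it.

- **Force:** the last reading before hand-in was about 12.7 N downward. The highest I read on the press at any step was that same value, but I only read it at the end of each move, so brief peaks in between were not seen.
- **Lid shut:** the lid's front edge was at or just below the fully-shut marks in the scene and side views. The detection network put the lid hole at z = 42.5 mm, where 44 mm is fully shut; that is within its error. The push rose by about 1.6 N per mm at the end, close to the cushion's 2 N per mm, so the lid appears to be on its stop.
- **Pin:** the foot was at about z = 8 mm, worked out from the tool height. The grip opening was 19.5 mm, so the pin was still held.
- **Other things:** the spool, tape roll and finished rosette were found within about 5 mm of where they started, which is roughly the network's error. The rosette in the nest could not be seen once the lid was shut; before that it was in place and never touched.
- **Small disagreements:** side forces of up to about 2 N showed up in y during the insertion, which I trimmed with sub-millimetre shifts, and again in x at the end. The cameras disagreed by 2–4 mm on absolute positions, so I centred the pin using the wrist view.

The whole job took about 24 s of the 59 s allowed.

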